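# Shut the centrifuge and start the run

## Task

The loaded centrifuge stands with its lid up. With the fingertips alone, gripping nothing, push the lid down without slamming it and press its front edge until the catch snaps and it is fully shut, then press the large round start key on the panel and let it go. Keep off the small square lid-release key, and leave everything else on the bench where it stands.

Things in the scene. Friction and masses are not known exactly. Their poses are not given: they have to be found in the camera images.
- centrifuge: bench-top microcentrifuge, pale shell, fixed, 250 mm deep (its x), 220 mm wide (its y), deck 105 mm high, 126 mm over the shut lid. Origin: centre of its underside; x points from its front (the panel, towards the robot, turned up to 0.35 rad) to its back, y to the left seen from the robot. The panel, the front 70 mm of its top, slopes: 78 mm high in front, 98 mm at its back (16 degrees)
- lid (a joint): angle of the lid in rad: 0 = shut (level), 0.9 to 1.3 = open as found, 1.45 = its stop. A stiff hinge keeps it at any angle where it is left (about 2 N at the front edge moves it). Over the last 10 mm at the front edge a bar under it meets a sprung catch: about 8 N downward near the front edge pushes it past, it snaps home and is held at 0; left above the catch it stays ajar at about 0.06
- lid_edge (a point): middle of the lid's front (free) edge, on its outer face. The lid is a pale slab, 174 mm from hinge line to front edge, 210 mm wide, 20 mm thick, with a round window; a lip 70 mm wide juts 10 mm beyond the middle of its front edge. The point moves with the lid, 126 mm high when shut, 255 to 281 mm as found; its axes: x along the lid towards the hinge, z out of the outer face
- lid_hinge (a point): middle of the hinge line, which runs along the centrifuge's y, 116 mm behind its origin, 108 mm high; fixed. The lid's outer face lies 18 mm to the outside of the hinge line, the inner face 2 mm to the other side: at lid angle a the point of the outer face r from the hinge is at hinge + (-r cos a + 0.018 sin a, r sin a + 0.018 cos a) m in the centrifuge's x and height
- start_key (a joint): travel of the start key in m: 0 = up, 0.005 = fully down. The large round key, 26 mm across, near the right end of the panel (seen from the robot), 9 mm proud. It moves square to the panel (pushing straight down works too), springs back, takes about 4.5 N to go fully down; 3 mm counts as pressed
- start_key_top (a point): centre of the start key's top face, at (-92, -78, 97) mm in the centrifuge's frame when up
- release_key (a joint): travel of the lid-release key in m: 0 = up, 0.003 = fully down. The small square key, 16 mm wide, near the left end of the panel, 5 mm proud; not to be pressed
- release_key_top (a point): centre of the lid-release key's top face, at (-91, 82, 93) mm in the centrifuge's frame
- tube_rack: white plastic test-tube rack holding six capped tubes, one piece, 160 x 56 mm, 104 mm high over the caps; loose; it stands beside the centrifuge's left side. Origin: centre of its underside, x along its length
- sample_cup: round capped specimen jar, 60 mm across, 72 mm high; loose; close to the centrifuge's right side. Origin: centre of its underside
- oil_bottle: small amber dropper bottle, 28 mm across, 70 mm high; loose, easily knocked over; close to the centrifuge's right side, towards the back. Origin: centre of its underside
- marker: marker pen lying on the bench in front of the centrifuge, 135 mm long along its own y, 13 mm thick; loose. Origin: on its underside, 45 mm from the plain end and 90 mm from the capped end (which is at -y)
- slide_box: flat dark slide box, 174 x 100 x 37 mm; loose; towards the left. Origin: centre of its underside
- stain_bottle: amber bottle with black cap, 64 mm across, 135 mm high; loose; towards the right. Origin: centre of its underside
- buffer_bottle: pale bottle with white cap, 72 mm across, 155 mm high; loose; towards the right. Origin: centre of its underside

How it is judged:
On the way, in this order (a step that is already met when the one before it is completed fails the run):
1. the lid is shut and caught (lid angle below 0.025 rad) (value of joint lid below 0.025 rad), for 0.2 s.
2. the start key is pressed (3 mm or more) while the lid is shut (value of joint lid below 0.025 rad and value of joint start_key above 0.003 m), for 0.05 s.
At the end, for the whole second after the job is handed in: lid fully shut (angle below 0.025 rad), start key let go (back up to within 1 mm), lid-release key up, every loose thing within 20 mm of where it stood, and the bottles, the jar and the tube rack upright (value of joint lid below 0.025 rad and value of joint each of start_key, release_key below 0.001 m and distance of each of tube_rack, sample_cup, oil_bottle, marker, slide_box, stain_bottle, buffer_bottle from where it was at the start of the episode below 0.02 m and angle between each of tube_rack, sample_cup, oil_bottle, stain_bottle, buffer_bottle's own z axis and vertical below 0.3 rad); the robot touches nothing.
It fails at once if the lid-release key is pressed (more than 1.5 mm) (value of joint release_key above 0.0015 m).
It fails at once if the lid is slammed: it turns shut faster than 3 rad/s while more than 0.1 rad open (velocity of joint lid below -3 rad/s and value of joint lid above 0.1 rad).
It fails at once if the lid is gripped: its slab is taken between the fingers instead of being pushed (z of the grasp point in the frame of lid_edge between -0.022 and 0 m and x of the grasp point in the frame of lid_edge between -0.008 and 0.17 m and y of the grasp point in the frame of lid_edge between -0.1 and 0.1 m).
It fails at once if a loose thing on the bench is pushed, lifted or knocked more than 20 mm from its place (distance of any of tube_rack, sample_cup, oil_bottle, marker, slide_box, stain_bottle, buffer_bottle from where it was at the start of the episode above 0.02 m).
It fails at once if a bottle, the jar or the tube rack is tipped (more than 0.5 rad) (angle between any of tube_rack, sample_cup, oil_bottle, stain_bottle, buffer_bottle's own z axis and vertical above 0.5 rad).
It also fails if it takes over 45 s, if anything falls off the work surface, if the arm or the gripper's body presses on something with over 40 N, if the wrist force passes 120 N, or if a joint passes its speed limit or range.

## Robot

A 6-joint arm with a two-finger parallel gripper is mounted at the origin on the work surface. World frame = base frame: x ahead of the robot, y to its left, z up, the work surface at z = 0. Lengths are in m, angles in rad, forces in N, time in s.
With the tool pointing down it reaches from about 0.35 to 0.775 m from the base axis. Payload 5.5 kg.
Tool frame: the origin (TCP) lies on the centre line of the jaws, within the pads' length; the fingertips stand 8 mm ahead of it and the grasp point (between the pads) lies 11 mm behind it; z points along the fingers, y is the direction in which the jaws open and shut (so a half turn about z gives the same grasp; the last joint's range is limited). The gripper opens to 85 mm and grips with 20 to 120 N. Pads are 22 mm wide; open, the fingers measure 114 mm over their backs; the gripper's body (76 mm by 85 mm) begins 54 mm behind the grasp point. The pads swing forward as they close: fully open they stand 13 mm farther back than shut.
Start: joints at [1.205, 0.313, 0.046, 1.304, 0, 1.431], TCP at [0.129, 0.56, 0.239] pointing down, gripper open.
Joint ranges: [-2.76, 2.76], [-0.86, 1.69], [-1.03, 1.26], [-2.2, 2.34], [-1.47, 1.5], [-3.14, 3.14]. Speed limits (rad/s): [2.57, 2.57, 3.14, 3.14, 3.14, 3.14].

## Interface

Orientations are given as a unit quaternion [w, x, y, z].
In Python, from workcell import env gives the robot as it stands. The module is installed in compiled form; this text tells all that it offers.
- The arm moves only by the tool play_rows, never from a script. Its argument "steps" is a list of rows, each an object with "claw": the closure in counts, from 0 (fully open) to 255 (shut); "dp": the shift along the tool's x, y, z in m, a list of three; "angular": the turn, a rotation vector about the tool's x, y, z in degrees, a list of three. In form: [{"claw": claw, "dp": [dx, dy, dz], "angular": [wx, wy, wz]}, ...]. A call has exactly 8 rows; each row shifts and turns the commanded pose from where the row before left it, along the tool's axes as they then stand; what a row does not reach is not made up. A row lasts 1/12 s, in which the tool goes at most 41.7 mm and 7.16 degrees, less where a joint would pass 70% of its speed; a pose out of reach is approached as far as the arm can. A call is refused whole if a number of a shift passes 0.0417 or a number of a turn 7.16, either way. A call with a gripper value outside its range is refused whole. The fingers move at their own pace and stop on an object; "force" is the grip in N (left out, the last holds). Time passes only in rows, so rows that do not move let the fingers close, or fill a call up. It gives the time, the measured TCP pose, the force and the opening at its end, in the units of the state.
- env.get_state(): the state, without advancing time (a new reading comes with each control period).
- env.read_camera(name): name is "side" or "top" or "wrist"; returns (picture, depth): 384x512x3 uint8, red, green, blue; 384x512 float32, m along the optical axis (not along the pixel's ray), 0 where there is no reading.
- env.calibration(name): a dict with "fx", "fy", "cx", "cy" (pixels), "k1" (the pictures are not rectified: a ray, as slopes to the right and down, at radius r is drawn at 1 + k1 r^2 times it, then the intrinsics apply), "world_from_camera" (4x4, takes a point from camera to world coordinates); the wrist camera has in their place "hand_eye" (4x4, takes a point from camera to tool coordinates, whose origin is the TCP and whose axes are the flange's). Camera axes: x right, y down, z forward; pixel columns grow to the right and rows downward; lengths in m; the calibration is good to about 2 mm. A picture is of the moment at which its call begins: read the wrist's pose just before it. calibration takes no time and is no camera call.
- env.hand_in(): hands the job in, once; it reports no verdict.
The state is a dict: "clock": time; "joint_pos": joint angles; "qvel": joint speeds; "tau": joint torques, N m; "tcp_pos": TCP position; "orientation": TCP orientation; "wrist_force": force on the tool from outside, world axes, zero at the start; "ft_torque": the same for the moment, N m; "finger_gap": finger opening in m.
Only numpy, scipy, OpenCV 4.12 (cv2) and the standard library are available. Lean on these libraries where they do the work, as an engineer would, in place of code of your own. Each camera call takes 0.05 s, during which the arm holds its last target. There are 200 camera calls.

## Working session

There is one attempt and no reset: what is moved stays moved. The work goes in short steps, Python scripts to look and compute and a tool call to move; the robot and the scene stay as the last step left them, time stands still between calls to the robot, and variables do not carry over. Pictures are saved under pics/ and viewed, about 8 in all and at most 12, crops included, and the job is handed in when it is done.

Besides the shell and the picture viewer there is one more tool, called by a JSON object that holds its "method" and its "body", one argument or row to a line. play_rows: Moves the arm, as the interface text tells. Its arguments: {"type":"object","properties":{"steps":{"type":"array","items":{"type":"object","properties":{"claw":{"type":"number"},"dp":{"type":"array","items":{"type":"number"}},"angular":{"type":"array","items":{"type":"number"}}}}},"force":{"type":"number"}},"required":["steps"]}

```bash
mkdir -p pics; cat > h.py <<'E'
import numpy as np, cv2
from workcell import env
def cloud(name):
    s=env.get_state(); im,d=env.read_camera(name); c=env.calibration(name)
    v,u=np.mgrid[0:384,0:512]
    K=np.array([[c['fx'],0,c['cx']],[0,c['fy'],c['cy']],[0,0,1.]])
    n=cv2.undistortPoints(np.stack([u,v],-1).reshape(-1,1,2).astype(float),K,np.array([c['k1'],0,0,0.])).reshape(384,512,2)
    p=np.dstack([n*d[...,None],d])
    if 'world_from_camera' in c: T=np.array(c['world_from_camera'])
    else:
        q=s['orientation']; from scipy.spatial.transform import Rotation as R
        W=np.eye(4); W[:3,:3]=R.from_quat([*q[1:],q[0]]).as_matrix(); W[:3,3]=s['tcp_pos']; T=W@np.array(c['hand_eye'])
    w=p@T[:3,:3].T+T[:3,3]; w[d==0]=np.nan
    return im,w
E
python3 - <<'E'
from h import *
o=[]
for n in ('top','side'):
    im,w=cloud(n); np.savez(n,im=im,w=w); o.append(im[...,::-1])
    cv2.imwrite(f'pics/{n}.png',cv2.resize(o[-1],(768,576)))
    print(n,env.calibration(n)['world_from_camera'])
print(env.get_state())
E
```

```text
top [[ 0.01269765 -0.9814939   0.19107197  0.34785711]
 [-0.99979965 -0.01541925 -0.01276376  0.03777851]
 [ 0.01547374 -0.19087162 -0.98149304  1.28929553]
 [ 0.          0.          0.          1.        ]]
side [[-0.99454603 -0.05515305  0.08852305  0.47709616]
 [-0.10290926  0.65698077 -0.74685068  0.85637555]
 [-0.01696685 -0.75188723 -0.65907338  0.83918654]
 [ 0.          0.          0.          1.        ]]
{'clock': 0.1, 'joint_pos': array([1.20537854e+00, 3.13924317e-01, 4.50947124e-02, 1.30358975e+00,
       2.38031149e-05, 1.43119362e+00]), 'qvel': array([-0.00154619, -0.00112341,  0.00256753, -0.00028634,  0.00131094,
       -0.00055434]), 'tau': array([ 3.69284389e-03, -4.81723452e+01,  2.99244905e+01,  1.26928373e-02,
       -6.69669112e-05, -8.53597385e-06]), 'tcp_pos': array([0.1285898 , 0.55998999, 0.23849945]), 'orientation': array([-2.14268864e-04,  1.12667772e-01,  9.93632384e-01, -7.82805382e-04]), 'wrist_force': array([ 0.11288945, -0.53015794, -0.06779076]), 'ft_torque': array([-0.00823682, -0.01922781,  0.0025942 ]), 'finger_gap': 0.08524132184186098}
```

View pics/top.png

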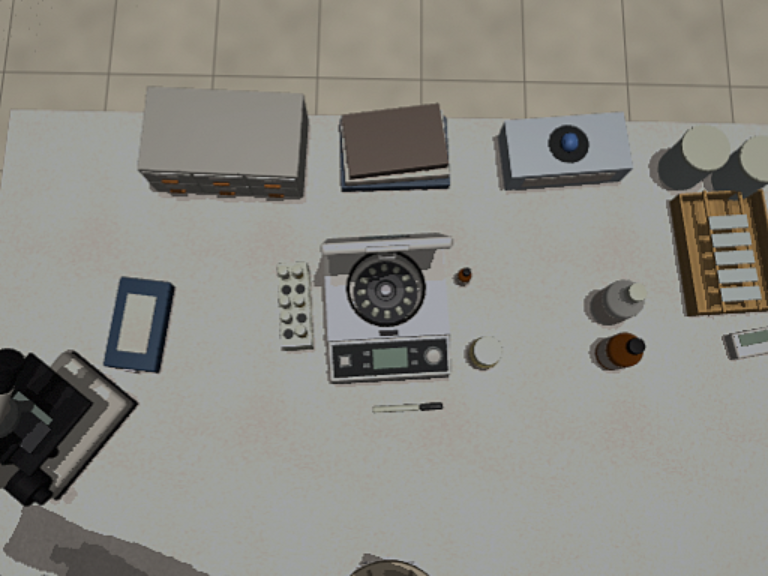

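View pics/side.png

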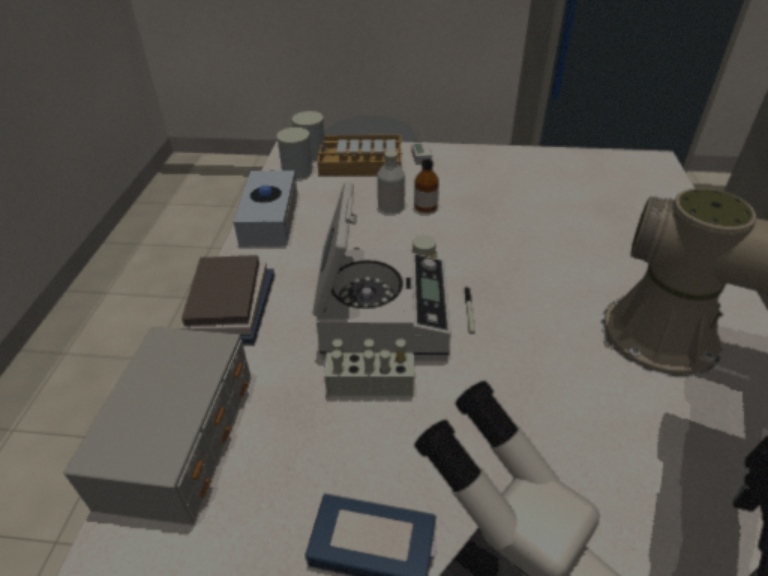

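The top view shows the centrifuge about (388,310), with its start key at (433,355), release key at (345,360), and raised lid edge along y≈241. The side view confirms the lid is up, with the rack, jar, oil bottle and marker near the shell.

```bash
python3 - <<'E'
import numpy as np
f=np.load('top.npz');w=f['w']
def at(u,v,r=2):
    u,v=int(u/1.5),int(v/1.5); return np.nanmedian(w[v-r:v+r+1,u-r:u+r+1].reshape(-1,3),0).round(4)
for n,u,v in [('start',433,355),('rel',345,360),('edgeL',326,247),('edgeM',388,244),('edgeR',448,242),('deckL',334,322),('deckR',440,320),('frontL',334,381),('frontR',446,376),('cup',487,347),('oil',465,271),('mark',385,408),('mark2',437,406),('rack',295,305)]: print(n,at(u,v,1))
S=at(433,355,1);L=at(345,360,1)
# fit yaw: two keys and deck fit
a=np.array([-.092,-.078]);b=np.array([-.091,.082])
d=(L-S)[:2];e=b-a
yaw=np.arctan2(d[1],d[0])-np.arctan2(e[1],e[0]);print('yaw keys',yaw,np.linalg.norm(d))
# lid points: high points
x,y,z=w[...,0],w[...,1],w[...,2]
m=(z>.2)&(z<.3)&(x>.45)&(x<.75)&(abs(y)<.2)
p=w[m];print(len(p),p.min(0),p.max(0)); t=p[p[:,2]>p[:,2].max()-.01]
c=np.polyfit(t[:,1],t[:,0],1);print('lid edge line slope',c, 'yaw',-np.arctan(c[0]))
s=np.load('side.npz')['w'];x,y,z=s[...,0],s[...,1],s[...,2]
m=(z>.13)&(z<.3)&(x>.4)&(x<.8)&(abs(y)<.15);p=s[m];print(len(p),p.min(0),p.max(0))
for yaw in (yaw,-np.arctan(c[0])):
    R=np.array([[np.cos(yaw),-np.sin(yaw)],[np.sin(yaw),np.cos(yaw)]])
    o=((S[:2]-R@a)+(L[:2]-R@b))/2;print('origin',o,yaw)
    q=w[np.isfinite(w[...,2])&(abs(w[...,1]-o[1])<.16)&(abs(w[...,0]-o[0])<.2)]
    l=(q[:,:2]-o)@R
    k=(abs(q[:,2]-.105)<.006)&(abs(l[:,0])<.125)
    print('deck y',np.percentile(l[k,1],[1,99]),'x',np.percentile(l[k,0],[1,99]))
    k=q[:,2]>.2; print('lid',l[k].min(0),l[k].max(0),q[k,2].max())
    q=p;l=(q[:,:2]-o)@R
    for z0 in np.arange(.14,.29,.02):
        k=abs(q[:,2]-z0)<.005
        if k.sum()>3: print(z0.round(3),k.sum(),np.percentile(l[k,0],[2,50,98]).round(4))
E
```

```text
start [ 0.4814 -0.0683  0.0981]
rel [0.4687 0.0879 0.0937]
edgeL [0.6294 0.1152 0.2757]
edgeM [0.6364 0.0183 0.2746]
edgeR [ 0.6403 -0.0764  0.277 ]
deckL [0.5378 0.1105 0.1055]
deckR [ 0.543  -0.0814  0.1059]
frontL [0.4328 0.11   0.0637]
frontR [ 0.4484 -0.0978  0.0431]
cup [ 0.4992 -0.1706  0.0729]
oil [ 0.6441 -0.1339  0.07  ]
mark [0.3868 0.0153 0.0122]
mark2 [ 0.3935 -0.0841  0.0159]
rack [0.5744 0.1875 0.0613]
yaw keys 0.08737748146036073 0.1567154427617138
896 [ 0.61495611 -0.08463973  0.2002659 ] [0.67373045 0.1250246  0.28765874]
lid edge line slope [-0.06954921  0.63197768] yaw 0.06943739778587903
985 [ 0.61398158 -0.08352148  0.13005738] [0.69659363 0.12910694 0.28432964]
origin [0.56637546 0.0157925 ] 0.08737748146036073
deck y [-0.10906358  0.15452191] x [-0.0681516   0.10132171]
lid [ 0.04853171 -0.10647663] [0.10379574 0.10325324] 0.2876587397296604
0.14 40 [0.1027 0.1198 0.1238]
0.16 37 [0.0969 0.113  0.1173]
0.18 44 [0.0893 0.1065 0.1106]
0.2 40 [0.0852 0.1012 0.104 ]
0.22 51 [0.079  0.0941 0.0975]
0.24 47 [0.0701 0.0865 0.09  ]
0.26 68 [0.0488 0.0727 0.0831]
0.28 129 [0.0553 0.0668 0.0745]
origin [0.56646827 0.01415324] 0.06943739778587903
deck y [-0.10721652  0.1549634 ] x [-0.06870451  0.10132519]
lid [ 0.04867198 -0.10365872] [0.10403341 0.10614997] 0.2876587397296604
0.14 40 [0.1009 0.1183 0.1231]
0.16 37 [0.0951 0.1138 0.1173]
0.18 44 [0.0875 0.1066 0.1102]
0.2 40 [0.0834 0.1005 0.1042]
0.22 51 [0.0772 0.0934 0.0977]
0.24 47 [0.0683 0.0866 0.0896]
0.26 68 [0.0488 0.0709 0.0828]
0.28 129 [0.0557 0.0668 0.0742]
```

```bash
python3 - <<'E'
import numpy as np
for n in('top','side'):
    w=np.load(n+'.npz')['w'].reshape(-1,3)
    for x0 in np.arange(0,.8,.1):
        r=[]
        for y0 in np.arange(-.3,.8,.1):
            k=(abs(w[:,0]-x0)<.05)&(abs(w[:,1]-y0)<.05); r.append(np.round(w[k,2].max(),2) if k.sum() else -1)
        print(n,x0.round(1),*r)
E
```

```text
top 0.0 -1 -1 -1 -1 -1 -1 -1 -1 -1 -1 -1
top 0.1 0.01 0.01 0.02 0.04 0.02 0.01 0.01 0.01 0.01 0.01 0.01
top 0.2 0.01 0.01 0.01 0.01 0.01 0.01 0.01 0.01 0.01 0.13 0.14
top 0.3 0.01 0.01 0.01 0.01 0.01 0.01 0.01 0.01 0.18 0.29 0.14
top 0.4 0.01 0.01 0.08 0.09 0.09 0.01 0.01 0.04 0.43 0.35 -1
top 0.5 0.01 0.08 0.11 0.11 0.11 0.11 0.01 0.04 0.05 0.18 0.01
top 0.6 0.01 0.01 0.28 0.29 0.28 0.11 0.01 0.04 0.04 0.01 0.01
top 0.7 0.01 0.01 0.27 0.26 0.24 0.07 0.01 0.01 0.01 0.01 0.01
side 0.0 0.0 0.0 0.31 0.31 0.31 0.0 0.0 0.0 0.0 -1 -1
side 0.1 0.0 0.0 0.29 0.31 0.1 0.0 0.0 0.0 0.34 0.32 -1
side 0.2 0.0 0.0 0.0 0.0 0.0 0.01 0.0 0.0 0.38 0.38 -1
side 0.3 0.0 0.0 0.0 0.0 0.0 0.0 0.0 0.0 -1 0.36 -1
side 0.4 0.0 0.0 0.08 0.08 0.08 0.0 0.0 0.04 0.42 0.42 0.36
side 0.5 0.0 0.07 0.11 0.11 0.11 0.11 0.0 0.04 0.41 0.43 -1
side 0.6 0.01 0.0 0.28 0.28 0.28 0.1 0.0 0.04 0.04 -1 -1
side 0.7 0.0 0.0 0.27 0.26 0.24 0.06 0.0 0.0 0.0 -1 -1
```

{"method": "play_rows", "body": {
  "steps": [
    {"claw": 255,"dp": [0,0,-0.02],"angular": [0,0,0]},
    {"claw": 255,"dp": [0,0,-0.03],"angular": [0,0,0]},
    {"claw": 255,"dp": [0,0,-0.03],"angular": [0,0,0]},
    {"claw": 255,"dp": [0,0,-0.03],"angular": [0,0,-4.3]},
    {"claw": 255,"dp": [0,0,-0.03],"angular": [0,0,-4.3]},
    {"claw": 255,"dp": [0,0,-0.03],"angular": [0,0,-4.3]},
    {"claw": 255,"dp": [0,0,0],"angular": [0,0,-4.3]},
    {"claw": 255,"dp": [0,0,0],"angular": [0,0,0]}
  ]
}}

```text
clock: 0.77
tcp_pos: [0.129, 0.5611, 0.4111]
orientation: [0.001, -0.038, 0.999, 0.002]
wrist_force: [0.2, -0.1, -0.8]
finger_gap: 0.0
```

{"method": "play_rows", "body": {
  "steps": [
    {"claw": 255,"dp": [-0.008,-0.017,0],"angular": [0,0,0]},
    {"claw": 255,"dp": [-0.017,-0.036,0],"angular": [0,0,0]},
    {"claw": 255,"dp": [-0.017,-0.036,0],"angular": [0,0,0]},
    {"claw": 255,"dp": [-0.017,-0.036,0],"angular": [0,0,0]},
    {"claw": 255,"dp": [-0.017,-0.036,0],"angular": [0,0,0]},
    {"claw": 255,"dp": [-0.017,-0.036,0],"angular": [0,0,0]},
    {"claw": 255,"dp": [-0.017,-0.036,0],"angular": [0,0,0]},
    {"claw": 255,"dp": [-0.02,-0.02,0],"angular": [0,0,0]}
  ]
}}

```text
clock: 1.43
tcp_pos: [0.2765, 0.3144, 0.4085]
orientation: [-0.001, -0.036, 0.999, -0.001]
wrist_force: [0.8, 1.3, 0.7]
finger_gap: -0.0001
```

{"method": "play_rows", "body": {
  "steps": [
    {"claw": 255,"dp": [-0.025,-0.02,0],"angular": [0,0,0]},
    {"claw": 255,"dp": [-0.025,-0.02,0],"angular": [0,0,0]},
    {"claw": 255,"dp": [-0.025,-0.02,0],"angular": [0,0,0]},
    {"claw": 255,"dp": [-0.025,-0.02,0],"angular": [0,0,0]},
    {"claw": 255,"dp": [-0.025,-0.02,0],"angular": [0,0,0]},
    {"claw": 255,"dp": [-0.025,-0.02,0],"angular": [0,0,0]},
    {"claw": 255,"dp": [-0.025,-0.02,0],"angular": [0,0,0]},
    {"claw": 255,"dp": [-0.015,-0.01,0],"angular": [0,0,0]}
  ]
}}

```text
clock: 2.1
tcp_pos: [0.4797, 0.1801, 0.407]
orientation: [-0.001, -0.035, 0.999, -0.001]
wrist_force: [-0.2, 0.1, -0.5]
finger_gap: 0.0
```

{"method": "play_rows", "body": {
  "steps": [
    {"claw": 255,"dp": [-0.027,-0.022,0],"angular": [0,0,0]},
    {"claw": 255,"dp": [-0.027,-0.022,0],"angular": [0,0,0]},
    {"claw": 255,"dp": [-0.027,-0.022,0],"angular": [0,0,0]},
    {"claw": 255,"dp": [-0.027,-0.022,0],"angular": [0,0,0]},
    {"claw": 255,"dp": [-0.027,-0.022,0],"angular": [0,0,0]},
    {"claw": 255,"dp": [-0.027,-0.022,0],"angular": [0,0,0]},
    {"claw": 255,"dp": [-0.027,-0.022,0],"angular": [0,0,0]},
    {"claw": 255,"dp": [-0.024,-0.018,0],"angular": [0,0,0]}
  ]
}}

```text
clock: 2.77
tcp_pos: [0.6991, 0.0283, 0.4073]
orientation: [-0.002, -0.035, 0.999, -0.0]
wrist_force: [2.5, 0.1, 1.3]
finger_gap: 0.0002
```

{"method": "play_rows", "body": {
  "steps": [
    {"claw": 255,"dp": [0,0,0.01],"angular": [0,0,0]},
    {"claw": 255,"dp": [0,0,0.025],"angular": [0,0,0]},
    {"claw": 255,"dp": [0,0,0.025],"angular": [0,0,0]},
    {"claw": 255,"dp": [0,0,0.025],"angular": [0,0,0]},
    {"claw": 255,"dp": [0,0,0.025],"angular": [0,0,0]},
    {"claw": 255,"dp": [0,0,0.025],"angular": [0,0,0]},
    {"claw": 255,"dp": [0,0,0.01],"angular": [0,0,0]},
    {"claw": 255,"dp": [0,0,0],"angular": [0,0,0]}
  ]
}}

```text
clock: 3.43
tcp_pos: [0.6951, 0.0309, 0.2594]
orientation: [-0.005, -0.036, 0.999, 0.001]
wrist_force: [0.7, -0.3, -0.5]
finger_gap: -0.0004
```

```bash
python3 - <<'E'
from h import *
im,w=cloud('side'); cv2.imwrite('pics/s2.png',cv2.resize(im[90:270,150:400,::-1],(750,540)))
yaw=.075;o=np.array([.566,.015]);t=env.get_state()['tcp_pos']
R=np.array([[np.cos(yaw),-np.sin(yaw)],[np.sin(yaw),np.cos(yaw)]])
print('tcp local',(t[:2]-o)@R,t[2])
for a,r in zip([1.23,1.1,.95,.8,.65,.5,.35,.2,.1,.06,0,-.03],np.linspace(.14,.165,12)):
    print(a,np.round([.116-r*np.cos(a)+.018*np.sin(a)+.011,.108+r*np.sin(a)+.018*np.cos(a)+.008],4))
E
```

```text
tcp local [0.13082148 0.00609394] 0.26188744711385076
1.23 [0.0972 0.254 ]
1.1 [0.0785 0.251 ]
0.95 [0.0576 0.244 ]
0.8 [0.0376 0.2339]
0.65 [0.0192 0.2206]
0.5 [0.0028 0.2044]
0.35 [-0.0111  0.1856]
0.2 [-0.0222  0.1646]
0.1 [-0.0286  0.1497]
0.06 [-0.0321  0.1436]
0 [-0.0357  0.134 ]
-0.03 [-0.0385  0.129 ]
```

View pics/s2.png

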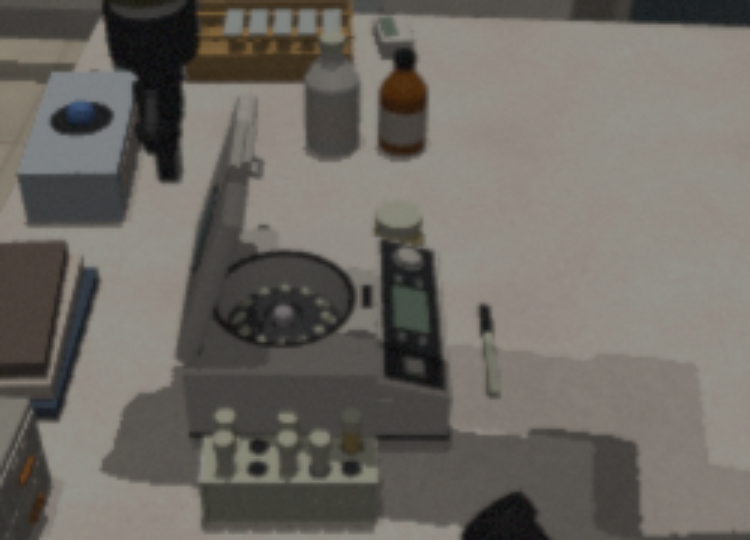

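The closed fingertips are at (168,180), behind the lid and clear of it. Next I push forward and down along the lid's arc.

{"method": "play_rows", "body": {
  "steps": [
    {"claw": 255,"dp": [0.01,0,0.003],"angular": [0,0,0]},
    {"claw": 255,"dp": [0.013,0,0.003],"angular": [0,0,0]},
    {"claw": 255,"dp": [0.011,0,0.002],"angular": [0,0,0]},
    {"claw": 255,"dp": [0.009,0,0.001],"angular": [0,0,0]},
    {"claw": 255,"dp": [0.009,0,0.002],"angular": [0,0,0]},
    {"claw": 255,"dp": [0.01,0,0.003],"angular": [0,0,0]},
    {"claw": 255,"dp": [0.01,0,0.004],"angular": [0,0,0]},
    {"claw": 255,"dp": [0.01,0,0.005],"angular": [0,0,0]}
  ]
}}

```text
clock: 4.15
tcp_pos: [0.617, 0.0246, 0.2438]
orientation: [0.002, -0.037, 0.999, -0.0]
wrist_force: [1.5, 0.5, -0.0]
finger_gap: 0.0004
```

{"method": "play_rows", "body": {
  "steps": [
    {"claw": 255,"dp": [0.009,0,0.005],"angular": [0,0,0]},
    {"claw": 255,"dp": [0.009,0,0.006],"angular": [0,0,0]},
    {"claw": 255,"dp": [0.009,0,0.007],"angular": [0,0,0]},
    {"claw": 255,"dp": [0.008,0,0.008],"angular": [0,0,0]},
    {"claw": 255,"dp": [0.008,0,0.008],"angular": [0,0,0]},
    {"claw": 255,"dp": [0.007,0,0.009],"angular": [0,0,0]},
    {"claw": 255,"dp": [0.007,0,0.009],"angular": [0,0,0]},
    {"claw": 255,"dp": [0,0,0],"angular": [0,0,0]}
  ]
}}

```text
clock: 4.82
tcp_pos: [0.5578, 0.0205, 0.1898]
orientation: [-0.001, -0.037, 0.999, 0.0]
wrist_force: [-0.5, 0.3, 0.0]
finger_gap: 0.0
```

```bash
python3 - <<'E'
from h import *
im,w=cloud('side'); cv2.imwrite('pics/s3.png',cv2.resize(im[90:270,150:400,::-1],(750,540)))
yaw=.075;o=np.array([.566,.015]);t=env.get_state()['tcp_pos']
R=np.array([[np.cos(yaw),-np.sin(yaw)],[np.sin(yaw),np.cos(yaw)]])
print('tcp local',(t[:2]-o)@R,t[2])
E
```

```text
tcp local [-0.00692362  0.00595189] 0.19054772846044807
```

View pics/s3.png

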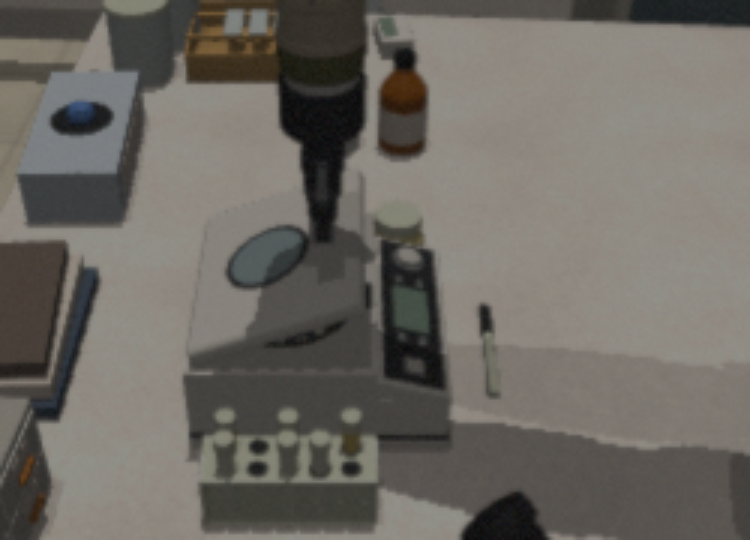

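The lid is about 0.4 rad open, with the fingertips on its outer face at (322,238) just in front of the window. I keep following the arc down.

{"method": "play_rows", "body": {
  "steps": [
    {"claw": 255,"dp": [0.006,0,0.007],"angular": [0,0,0]},
    {"claw": 255,"dp": [0.006,0,0.008],"angular": [0,0,0]},
    {"claw": 255,"dp": [0.006,0,0.008],"angular": [0,0,0]},
    {"claw": 255,"dp": [0.006,0,0.008],"angular": [0,0,0]},
    {"claw": 255,"dp": [0.006,0,0.007],"angular": [0,0,0]},
    {"claw": 255,"dp": [0.004,0,0.006],"angular": [0,0,0]},
    {"claw": 255,"dp": [0.003,0,0.005],"angular": [0,0,0]},
    {"claw": 255,"dp": [0,0,0.003],"angular": [0,0,0]}
  ]
}}

```text
clock: 5.53
tcp_pos: [0.5237, 0.0176, 0.1404]
orientation: [0.002, -0.037, 0.999, -0.0]
wrist_force: [-3.6, 0.4, 10.7]
finger_gap: -0.0001
```

{"method": "play_rows", "body": {
  "steps": [
    {"claw": 255,"dp": [0,0,0.003],"angular": [0,0,0]},
    {"claw": 255,"dp": [0,0,0.003],"angular": [0,0,0]},
    {"claw": 255,"dp": [0,0,0.003],"angular": [0,0,0]},
    {"claw": 255,"dp": [0,0,0.002],"angular": [0,0,0]},
    {"claw": 255,"dp": [0,0,0],"angular": [0,0,0]},
    {"claw": 255,"dp": [0,0,0],"angular": [0,0,0]},
    {"claw": 255,"dp": [0,0,0],"angular": [0,0,0]},
    {"claw": 255,"dp": [0,0,0],"angular": [0,0,0]}
  ]
}}

```text
clock: 6.2
tcp_pos: [0.5231, 0.0176, 0.1335]
orientation: [0.003, -0.037, 0.999, -0.001]
wrist_force: [-14.8, 0.2, 41.8]
finger_gap: 0.0003
```

{"method": "play_rows", "body": {
  "steps": [
    {"claw": 255,"dp": [0,0,-0.006],"angular": [0,0,0]},
    {"claw": 255,"dp": [0,0,-0.02],"angular": [0,0,0]},
    {"claw": 255,"dp": [0,0,-0.02],"angular": [0,0,0]},
    {"claw": 255,"dp": [0.01,-0.017,-0.01],"angular": [0,0,0]},
    {"claw": 255,"dp": [0.013,-0.022,0],"angular": [0,0,0]},
    {"claw": 255,"dp": [0.014,-0.023,0],"angular": [0,0,0]},
    {"claw": 255,"dp": [0.014,-0.022,0],"angular": [0,0,0]},
    {"claw": 255,"dp": [0,0,0],"angular": [0,0,0]}
  ]
}}

```text
clock: 6.87
tcp_pos: [0.4763, -0.0727, 0.1834]
orientation: [-0.0, -0.035, 0.999, -0.001]
wrist_force: [-0.2, 0.3, -0.5]
finger_gap: 0.0
```

```bash
python3 - <<'E'
from h import *
s=env.get_state();print(s['tcp_pos'],s['wrist_force'])
im,w=cloud('side'); cv2.imwrite('pics/s4.png',cv2.resize(im[90:270,150:400,::-1],(750,540)))
yaw=.075;o=np.array([.566,.015]);R=np.array([[np.cos(yaw),-np.sin(yaw)],[np.sin(yaw),np.cos(yaw)]])
l=np.dstack([(w[...,:2]-o)@R,w[...,2]]).reshape(-1,3)
for a in np.arange(-.05,.1,.02):
    k=(abs(l[:,0]-a)<.01)&(l[:,1]>.01)&(l[:,1]<.09)&(l[:,2]<.16);print(a.round(2),k.sum(),np.median(l[k,2]).round(4))
E
```

```text
[ 0.47626687 -0.07269282  0.18337259] [-0.15480676  0.29875598 -0.54757472]
-0.05 130 0.1239
-0.03 133 0.1243
-0.01 135 0.1245
0.01 139 0.1249
0.03 134 0.1247
0.05 131 0.1248
0.07 135 0.1245
0.09 133 0.1246
```

View pics/s4.png

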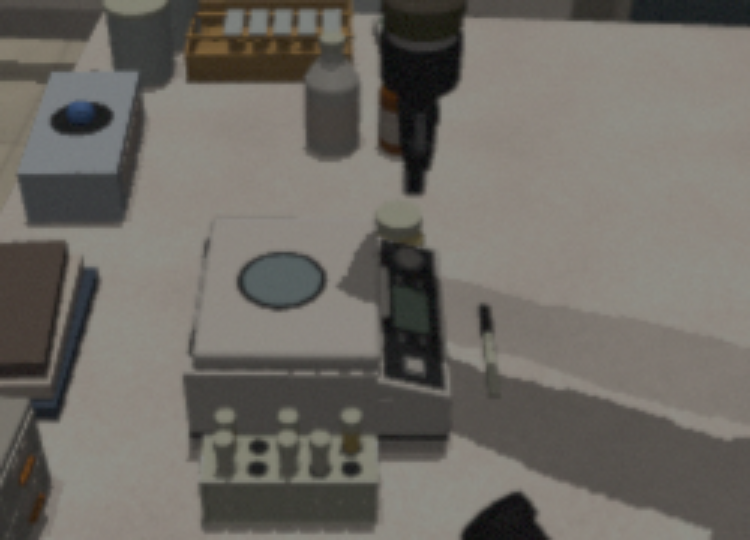

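The lid lies flat and level (about 0.1245 m along its whole depth), so it is shut. The fingertips hang above the start key at (410,258). Now I go down onto the key.

{"method": "play_rows", "body": {
  "steps": [
    {"claw": 255,"dp": [-0.003,0.003,0.02],"angular": [0,0,0]},
    {"claw": 255,"dp": [0,0,0.02],"angular": [0,0,0]},
    {"claw": 255,"dp": [0,0,0.015],"angular": [0,0,0]},
    {"claw": 255,"dp": [0,0,0.006],"angular": [0,0,0]},
    {"claw": 255,"dp": [0,0,0.005],"angular": [0,0,0]},
    {"claw": 255,"dp": [0,0,0.005],"angular": [0,0,0]},
    {"claw": 255,"dp": [0,0,0.003],"angular": [0,0,0]},
    {"claw": 255,"dp": [0,0,0],"angular": [0,0,0]}
  ]
}}

```text
clock: 7.58
tcp_pos: [0.4805, -0.0665, 0.1091]
orientation: [0.0, -0.037, 0.999, 0.0]
wrist_force: [-0.1, 0.8, -0.7]
finger_gap: -0.0002
```

{"method": "play_rows", "body": {
  "steps": [
    {"claw": 255,"dp": [0,-0.002,0.002],"angular": [0,0,0]},
    {"claw": 255,"dp": [0,0,0.002],"angular": [0,0,0]},
    {"claw": 255,"dp": [0,0,0.002],"angular": [0,0,0]},
    {"claw": 255,"dp": [0,0,0.001],"angular": [0,0,0]},
    {"claw": 255,"dp": [0,0,0],"angular": [0,0,0]},
    {"claw": 255,"dp": [0,0,0],"angular": [0,0,0]},
    {"claw": 255,"dp": [0,0,0],"angular": [0,0,0]},
    {"claw": 255,"dp": [0,0,0],"angular": [0,0,0]}
  ]
}}

```text
clock: 8.25
tcp_pos: [0.4815, -0.069, 0.103]
orientation: [0.001, -0.037, 0.999, -0.0]
wrist_force: [1.5, 1.6, 5.7]
finger_gap: 0.0001
```

{"method": "play_rows", "body": {
  "steps": [
    {"claw": 255,"dp": [0,0,0.001],"angular": [0,0,0]},
    {"claw": 255,"dp": [0,0,0.001],"angular": [0,0,0]},
    {"claw": 255,"dp": [0,0,0.001],"angular": [0,0,0]},
    {"claw": 255,"dp": [0,0,0],"angular": [0,0,0]},
    {"claw": 255,"dp": [0,0,0],"angular": [0,0,0]},
    {"claw": 255,"dp": [0,0,0],"angular": [0,0,0]},
    {"claw": 255,"dp": [0,0,0],"angular": [0,0,0]},
    {"claw": 255,"dp": [0,0,0],"angular": [0,0,0]}
  ]
}}

```text
clock: 8.92
tcp_pos: [0.4819, -0.0691, 0.1021]
orientation: [0.002, -0.037, 0.999, -0.001]
wrist_force: [-4.0, 2.6, 21.6]
finger_gap: -0.0001
```

The key has bottomed out: force rose to 21.6 N with almost no further travel. Now I let it go.

{"method": "play_rows", "body": {
  "steps": [
    {"claw": 255,"dp": [0,0,-0.006],"angular": [0,0,0]},
    {"claw": 255,"dp": [0,0,-0.015],"angular": [0,0,0]},
    {"claw": 255,"dp": [0,0,-0.02],"angular": [0,0,0]},
    {"claw": 255,"dp": [0,0,-0.03],"angular": [0,0,0]},
    {"claw": 255,"dp": [0,0,-0.03],"angular": [0,0,0]},
    {"claw": 255,"dp": [0,0,-0.03],"angular": [0,0,0]},
    {"claw": 255,"dp": [0,0,-0.02],"angular": [0,0,0]},
    {"claw": 255,"dp": [0,0,0],"angular": [0,0,0]}
  ]
}}

```text
clock: 9.58
tcp_pos: [0.4819, -0.0695, 0.2543]
orientation: [0.003, -0.037, 0.999, -0.001]
wrist_force: [0.6, -0.6, 0.6]
finger_gap: 0.0003
```

```bash
python3 - <<'E'
from h import *
im,w=cloud('side'); cv2.imwrite('pics/s5.png',cv2.resize(im[90:270,150:400,::-1],(750,540)))
im2=np.load('side.npz')['im']
yaw=.075;o=np.array([.566,.015]);R=np.array([[np.cos(yaw),-np.sin(yaw)],[np.sin(yaw),np.cos(yaw)]])
def loc(w): return np.dstack([(w[...,:2]-o)@R,w[...,2]]).reshape(-1,3)
for w in (np.load('side.npz')['w'],w):
    l=loc(w)
    for n,c in (('start',(-.092,-.078)),('rel',(-.091,.082))):
        k=np.hypot(*(l[:,:2]-c).T)<.006; print(n,k.sum(),np.median(l[k,2]).round(4))
l=l
for a in (-.05,.0,.05,.09):
    k=(abs(l[:,0]-a)<.01)&(l[:,1]>.01)&(l[:,1]<.09)&(l[:,2]<.16);print(a,np.median(l[k,2]).round(4))
print(env.get_state()['wrist_force'])
E
```

```text
start 7 0.0955
rel 12 0.0919
start 10 0.0965
rel 12 0.0909
-0.05 0.124
0.0 0.1248
0.05 0.1249
0.09 0.1244
[-0.63608068  0.19332766 -0.25639959]
```

View pics/s5.png

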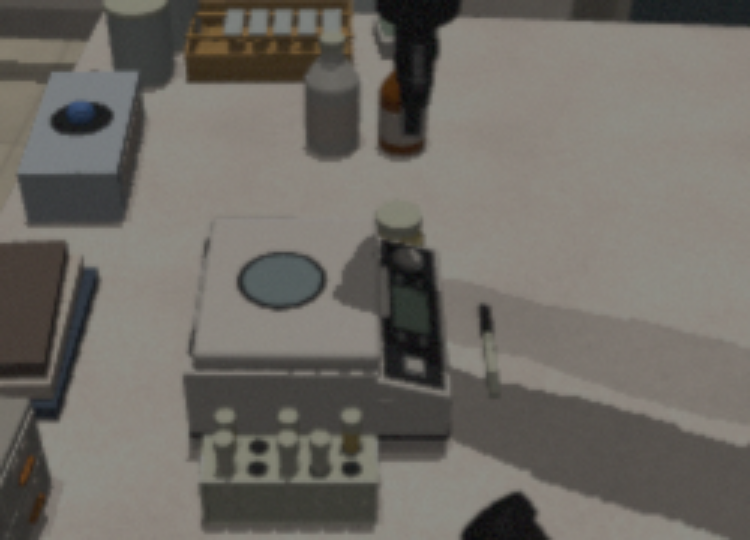

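The lid is flat and shut, the start key at (408,258) is back up, and the release key at (413,365) is up. The rack, jar and marker stand where they were, and the gripper is clear. I hand in.

```bash
python3 -c "
from workcell import env
print(env.hand_in())"
```

```text
the job is handed in; nothing more can be done
None
```

The lid is shut and caught, and the start key has been pressed and let go. I handed the job in at about 9.6 s on the robot's clock, with no verdict reported.

- **Lid:** I pushed it along its arc with the closed fingertips at 1 rad/s or less, then pressed the front edge down to 42 N at the fingertips. The outer face then measured level at about 0.1245 m over its whole depth. That is 1.5 mm below the nominal 126 mm, within the 2 mm calibration error.
- **Start key:** I pressed it until it bottomed out at 21.6 N, then lifted straight off. Its top measured 96.5 mm after release, against 95.5 mm before and 97 mm nominal.
- **Release key:** I never went near it. Its top measured 90.9 mm, against 91.9 mm before, which is camera noise.
- **Other things on the bench:** In the last side picture the rack, jar, marker and the two large bottles looked unmoved. I did not re-measure their positions. The slide box was outside that picture, and I did not check the oil bottle separately.
- **Gripper:** It ended in free air at TCP height 0.254 m, with the wrist force near zero.

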